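# Lock the battery cover of the kitchen scale

## Task

New cells are in the upturned kitchen scale: fasten its battery cover by taking the yellow screwdriver from its wooden stand, seating its blade in the slot of the red screw and, while pressing the spring-loaded screw down, turning it clockwise as far as it goes. Keep pressing through the whole turn, then put the screwdriver back upright in its stand and let go.

Things in the scene. Friction and masses are not known exactly. Their poses are not given: they have to be found in the camera images.
- screwdriver: Yellow-handled screwdriver, 128 mm, 0.12 kg, upright in the stand. Origin: middle of the blade's tip; z up to the handle; x along the blade's width. From the tip: blade 22 mm wide, 4 thick, to 22 mm; 13 mm shank to 60; black round guard 50 mm across to 66; 28 mm square handle (flats across x and y) to 128, grip it at 95 to 110. A half turn about z is the same.
- tool_stand: Fixed wooden block 84 x 84 mm, 70 mm high, with a 33 mm square hole right through its middle; origin: centre of its underside, on the worktop. The screwdriver's blade and shank hang in the hole, its guard rests on the block's top, and its tip is then 10 mm above the worktop.
- screw_slot (a point): Centre of the slot's floor in the red screw (head 38 mm across), 33 mm above the worktop when not pressed; x along the slot, z up; turns and sinks with the screw. Slot open at both ends, 30 mm long, 8 mm wide in its lower 5 mm, bevelled to 18 mm wide at its mouth 12 mm above the floor. Spring-loaded: starts to sink at 2.5 N, fully down (6 mm) at 10 N; keep it 2 to 6 mm down.
- red_screw (a joint): Angle of the red screw, rad, growing clockwise seen from above: loose at 0 to 0.2, locked at its stop at 1.2. Friction 0.06 N m; stays where left; the blade has 0.2 rad of play in the slot each way. It is in the grey cover of a fixed white scale (150 x 190 mm, 24 mm high, lying face down); the like black screw 84 mm away is locked already and cannot move.
Not all that is in view belongs to the job. What is shaped like the screwdriver but orange or pink is not meant.

How it is judged (in metres and radians):
On the way, in this order (a step that is already met when the one before it is completed fails the run):
1. the blade is seated in the red screw's slot and presses it down at least 1 mm before it has been turned past 0.4 rad (distance between screwdriver and screw_slot below 0.011 m and height (world z) of screw_slot below 0.032 m and value of joint red_screw below 0.4 rad), for 0.05 s.
2. half way round (0.45 to 1.0 rad) the blade is still seated and presses the screw down (distance between screwdriver and screw_slot below 0.011 m and height (world z) of screw_slot below 0.032 m and value of joint red_screw between 0.45 and 1 rad), for 0.05 s.
3. the screw reaches its stop (beyond 1.05 rad) with the blade still seated and pressing (distance between screwdriver and screw_slot below 0.011 m and height (world z) of screw_slot below 0.032 m and value of joint red_screw above 1.05 rad), for 0.05 s.
At the end, for the whole second after the job is handed in: The red screw is within 0.17 rad (10 degrees) of its stop, and the screwdriver is back in its stand, released and at rest: upright within 10 degrees, its tip within 15 mm of the stand's middle and less than 16 mm above the worktop (value of joint red_screw above 1.03 rad and horizontal distance between screwdriver and tool_stand below 0.015 m and height (world z) of screwdriver below 0.016 m and angle between screwdriver's own z axis and vertical below 0.17 rad and linear speed of screwdriver below 0.02 m/s); the robot touches nothing.
It also fails if it takes over 48 s, if anything falls off the work surface, if the arm or the gripper's body presses on something with over 40 N, if the wrist force passes 120 N, or if a joint passes its speed limit or range.

## Robot

A 6-joint arm with a two-finger parallel gripper is mounted at the origin on a cart in front of the work surface, level with it; the furniture and walls round the work are solid. World frame = base frame: x ahead of the robot, y to its left, z up, the work surface at z = 0. Lengths are in mm, angles in rad, forces in N, time in s.
With the tool pointing down it reaches from about 350 to 850 mm from the base axis. Payload 8.1 kg.
Tool frame: the origin (TCP) lies midway between the tips of the shut fingers; the grasp point (between the pads) lies 19 mm behind it; z points along the fingers, y is the line along which they close (so a half turn about z gives the same grasp; the last joint's range is limited). The gripper opens to 85 mm and grips with 20 to 120 N. Pads are 22 mm wide; open, the fingers measure 114 mm over their backs; the gripper's body (76 mm by 85 mm) begins 54 mm behind the grasp point. The pads swing forward as they close: fully open they stand 13 mm farther back than shut.
Start: joints at [1.12, 0.13, 1.488, -0, 1.523, -0.085], TCP at [214.597, 560.315, 231.292] pointing down, gripper open.
Joint ranges: [-2.96, 2.96], [-0.89, 2.26], [0.02, 2.5], [-1.34, 4.48], [0, 2.73], [-2.66, 2.66]. Speed limits (rad/s): [2.39, 2.39, 2.79, 3.14, 3.14, 3.14].

## Interface

Orientations are given as [roll, pitch, yaw] about the fixed x, y, z axes, in that order (R = Rz(yaw) Ry(pitch) Rx(roll)).
In Python, from cell import * gives the robot as it stands. The module is installed in compiled form; this text tells all that it offers.
- The arm moves only by the shell command python3 -m pendant 'ROWS'. ROWS is JSON, a list of rows, each an object with "fingers": the opening, from 0 (shut) to 1 (fully open); "linear": the shift along the tool's x, y, z in mm, a list of three; "spin": the turn about the tool's z in degrees. In form: [{"fingers": fingers, "linear": [x, y, z], "spin": spin}, ...]. A call has 1 to 20 rows; each row shifts and turns the commanded pose from where the row before left it, along the tool's axes as they then stand; what a row does not reach is not made up. A row lasts 1/12 s, in which the tool goes at most 41.7 mm and 7.16 degrees, less where a joint would pass 70% of its speed; a pose out of reach is approached as far as the arm can. A call is refused whole if a number of a shift passes 41.7 or a number of a turn 7.16, either way. A call with a gripper value outside its range is refused whole. The fingers move at their own pace and stop on an object; the grip force is fixed at half the most. Time passes only in rows, so rows that do not move let the fingers close. It gives the time, the measured TCP pose, the force, the opening and the grip force at its end, in the units of the state.
- get_obs(): the state, without advancing time (a new reading comes with each control period).
- capture(name): name is "scene" or "top"; returns a dict with "frame" (384x512x3 uint8, blue, green, red), "camera_matrix" (3x3 intrinsics, pixels), "world_to_cam" (4x4, takes a point from world to camera coordinates). Camera axes: x right, y down, z forward; pixel columns grow to the right and rows downward; lengths in mm; the calibration is good to about 2 mm. A picture is of the moment at which its call begins. There is no depth.
- close_job(): hands the job in; it is judged then, once.
The state is a dict: "t": time; "q": joint angles; "dq": joint speeds; "tau": joint torques, N m; "tcp_pos": TCP position; "ee_rot": TCP orientation; "contact_force": force on the tool from outside, world axes, zero at the start; "torque": the same for the moment, N m; "grip_width": finger opening in mm; "gripper_force": force on a finger pad.
Only numpy, scipy, OpenCV 4.12 (cv2) and the standard library are available. Lean on these libraries where they do the work, as an engineer would, in place of code of your own. Each camera call takes 0.05 s, during which the arm holds its last target. There are 200 camera calls.

## Working session

There is one attempt and no reset: what is moved stays moved. The work goes in short steps, Python scripts to look and compute and a shell command to move; the robot and the scene stay as the last step left them, time stands still between calls to the robot, and variables do not carry over. Pictures are saved under pics/ and viewed, at most 10 in all, crops included, and the job is handed in when it is done.

```bash
mkdir -p pics; cat > h.py <<'E'
from cell import *
import numpy as np, cv2
def ray(c,u,v,z):
    K=c["camera_matrix"];T=np.array(c["world_to_cam"]);R=T[:3,:3];o=-R.T@T[:3,3]
    d=R.T@np.linalg.solve(K,[u,v,1.]);return o+d*(z-o[2])/d[2]
def proj(c,p):
    T=np.array(c["world_to_cam"]);q=T[:3,:3]@np.array(p,float)+T[:3,3];q=np.array(c["camera_matrix"])@q;return q[:2]/q[2]
E
python3 - <<'E'
from h import *
a=capture("scene");b=capture("top")
for n,c in(("scene",a),("top",b)):
    cv2.imwrite(f"pics/{n}0.png",c["frame"]); T=np.array(c["world_to_cam"]);print(n,(-T[:3,:3].T@T[:3,3]).round(),T[:3,:3].round(2).tolist(),np.array(c["camera_matrix"]).round().tolist())
o=get_obs();print({k:np.round(v,3) for k,v in o.items()})
E
```

```text
scene [ -43. -489.  440.] [[0.68, -0.74, -0.01], [-0.34, -0.3, -0.89], [0.65, 0.61, -0.45]] [[465.0, 0.0, 252.0], [0.0, 465.0, 186.0], [0.0, 0.0, 1.0]]
top [ 456.    9. 1056.] [[-0.02, -1.0, -0.01], [-0.99, 0.03, -0.1], [0.1, 0.01, -1.0]] [[498.0, 0.0, 254.0], [0.0, 498.0, 188.0], [0.0, 0.0, 1.0]]
{'t': np.float64(0.1), 'q': array([ 1.12 ,  0.131,  1.489,  0.   ,  1.523, -0.085]), 'dq': array([ 0.001, -0.001, -0.001,  0.   ,  0.001,  0.   ]), 'tau': array([ 3.0000e-03, -5.7095e+01, -5.0194e+01, -0.0000e+00,  8.0000e-03,
        0.0000e+00]), 'tcp_pos': array([214.386, 559.86 , 230.34 ]), 'ee_rot': array([-3.14 , -0.   ,  2.776]), 'contact_force': array([ 0.448, -0.498, -0.694]), 'torque': array([-0.002,  0.011, -0.037]), 'gripper_force': np.float64(0.0), 'grip_width': np.float64(85.649)}
```

View pics/top0.png

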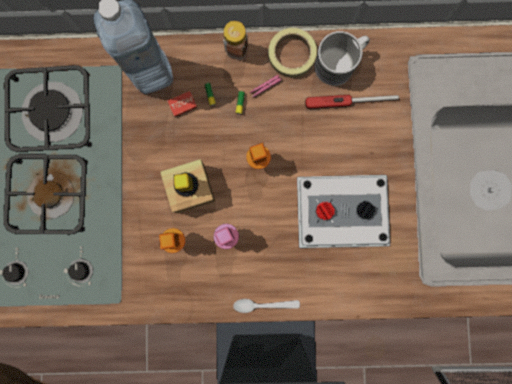

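View pics/scene0.png

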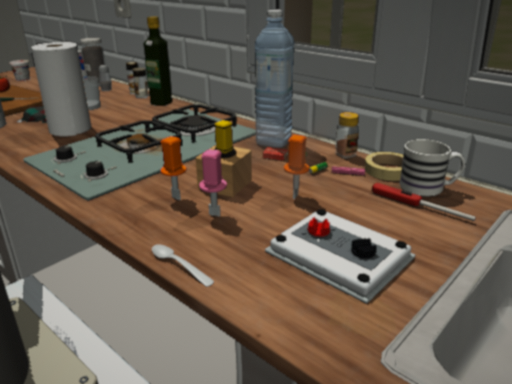

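Candidates (top view pixels): yellow screwdriver in the wooden stand (183,182), orange ones (259,155) and (172,240), pink (226,236), and a red one lying flat (340,101). I choose the yellow one in the stand. Red screw at (326,211), black screw at (366,210). Next, a close crop to check this and measure.

```bash
python3 - <<'E'
from h import *
c=capture("top");f=c["frame"]
A=cv2.resize(f[150:220,150:220],None,fx=5.6,fy=5.6,interpolation=cv2.INTER_CUBIC)
B=cv2.resize(f[175:245,290:360],None,fx=5.6,fy=5.6,interpolation=cv2.INTER_CUBIC)
cv2.imwrite("pics/crop1.png",np.hstack([A,B]))
h=cv2.cvtColor(f,cv2.COLOR_BGR2HSV)
def seg(lo,hi,roi,z,n):
    m=cv2.inRange(h,lo,hi);k=np.zeros_like(m);x0,y0,x1,y1=roi;k[y0:y1,x0:x1]=m[y0:y1,x0:x1]
    p=cv2.findNonZero(k);r=cv2.minAreaRect(p);u,v=r[0]
    bx=np.array([ray(c,*q,z)[:2] for q in cv2.boxPoints(r)])
    print(n,len(p),r,p.mean((0,1)).round(1),ray(c,u,v,z).round(1),bx.round(1).tolist())
seg((24,180,60),(34,255,255),(165,165,205,200),138,"yellow")
seg((10,40,60),(24,190,255),(155,155,220,215),70,"stand")
seg((0,150,60),(8,255,255),(305,195,345,230),45,"red")
seg((172,150,60),(180,255,255),(305,195,345,230),45,"red2")
print(ray(c,326,211,45),ray(c,366,210,45))
E
```

```text
yellow 139 ((182.33200073242188, 181.65164184570312), (16.74911117553711, 15.572147369384766), 84.80557250976562) [182.6 182. ] [562.2 151.5 138. ] [[576.9, 167.3], [578.8, 138.3], [547.6, 135.9], [545.7, 164.7]]
stand 3256 ((187.0, 184.5), (59.0, 64.0), 90.0) [187.  185.2] [564.1 152.9  70. ] [[625.4, 216.5], [621.9, 87.9], [503.7, 90.1], [506.9, 217.2]]
red 231 ((324.9000244140625, 210.30003356933594), (17.441329956054688, 17.441329956054688), 63.43495178222656) [324.9 210.4] [ 506.9 -122.8   45. ] [[515.4, -99.4], [530.5, -131.6], [498.4, -146.1], [483.4, -114.0]]
red2 25 ((324.768310546875, 211.5853729248047), (14.367987632751465, 13.899465560913086), 51.34019088745117) [325.5 211. ] [ 504.3 -122.4   45. ] [[507.4, -102.5], [524.4, -125.1], [501.2, -142.4], [484.2, -119.7]]
[ 505.42462988 -124.96114991   45.        ] [ 505.37500697 -205.84089612   45.        ]
```

View pics/crop1.png

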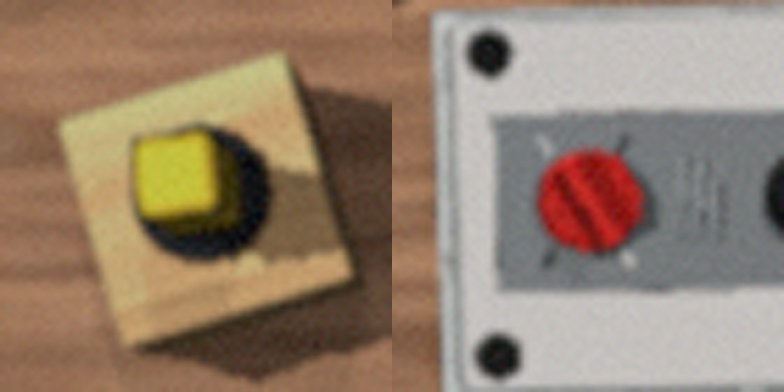

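The crop shows the yellow handle top, a square centred near crop (176,175), in the stand, whose corners are (60,125), (285,55), (352,275) and (130,345). The red screw is at crop (591,202), its slot running from upper left to lower right towards the white ticks (545,143) and (628,260).

```bash
python3 - <<'E'
from h import *
c=capture("top")
L=lambda X,Y,z:ray(c,(X+.5)/5.6-.5+150,(Y+.5)/5.6-.5+150,z)
Rr=lambda X,Y,z:ray(c,(X-392+.5)/5.6-.5+290,(Y+.5)/5.6-.5+175,z)
def d(a,b): v=b-a;return np.degrees(np.arctan2(v[1],v[0])).round(1),np.linalg.norm(v[:2]).round(1)
P=[L(*p,138) for p in((135,138),(208,130),(216,210),(145,220))]
print("yel",np.mean(P,0).round(1),[d(P[i],P[(i+1)%4]) for i in range(4)])
P=[L(*p,70) for p in((60,125),(287,53),(353,275),(128,347))]
print("stand",np.mean(P,0).round(1),[d(P[i],P[(i+1)%4]) for i in range(4)])
print("guard",L(203,193,76).round(1))
print("slot",d(Rr(562,168,45),Rr(607,247,45)),"white",d(Rr(545,143,26),Rr(628,260,26)),"blk",d(Rr(622,143,26),Rr(550,258,26)),np.mean([Rr(545,143,26),Rr(628,260,26),Rr(622,143,26),Rr(550,258,26)],0).round(1))
print("screw",Rr(590,202,45).round(1))
for u,v in((259,155),(172,240),(226,236)):print(ray(c,u,v,128).round())
# slot refinement: dark-line angle by radon-like on red channel
f=c["frame"][:,:,2].astype(np.float32);best=[]
R0=ray(c,*[325.2,210.6],45)
for a in range(0,180,3):
  for off in np.arange(-3,3.1,1):
    for cx in(0,):
      t=np.radians(a);s=np.arange(-13,13.1,1)
      vals=[]
      for q in s:
        p=R0+np.array([np.cos(t)*q-np.sin(t)*off,np.sin(t)*q+np.cos(t)*off,0]);u=proj(c,p)
        vals.append(cv2.getRectSubPix(f,(1,1),(float(u[0]),float(u[1])))[0,0])
      best.append((np.mean(vals),a,off))
print(sorted(best)[:5])
E
```

```text
yel [564. 154. 138.] [(np.float64(-85.2), np.float64(24.4)), (np.float64(-175.0), np.float64(26.9)), (np.float64(96.5), np.float64(23.8)), (np.float64(6.4), np.float64(27.6))]
stand [562.7 153.8  70. ] [(np.float64(-73.7), np.float64(85.0)), (np.float64(-164.5), np.float64(83.3)), (np.float64(106.3), np.float64(83.6)), (np.float64(16.5), np.float64(83.4))]
guard [564.4 154.3  76. ]
slot (np.float64(-152.4), np.float64(32.7)) white (np.float64(-146.7), np.float64(52.5)) blk (np.float64(146.0), np.float64(50.3)) [ 507.6 -124.    26. ]
screw [ 506.2 -122.9   45. ]
[610.   8. 128.]
[455. 174. 128.]
[460.  73. 128.]
[(np.float32(147.58075), 162, np.float64(0.0)), (np.float32(147.86385), 159, np.float64(0.0)), (np.float32(148.08878), 165, np.float64(0.0)), (np.float32(148.31741), 159, np.float64(1.0)), (np.float32(148.34828), 165, np.float64(1.0))]
```

```bash
python3 -m pendant '[{"fingers":0.7,"linear":[0,0,0],"spin":7},{"fingers":0.7,"linear":[0,0,0],"spin":7},{"fingers":0.7,"linear":[0,0,0],"spin":7},{"fingers":0.7,"linear":[0,0,0],"spin":7},{"fingers":0.7,"linear":[0,0,0],"spin":7},{"fingers":0.7,"linear":[0,0,0],"spin":7},{"fingers":0.7,"linear":[0,0,0],"spin":7},{"fingers":0.7,"linear":[0,0,0],"spin":7},{"fingers":0.7,"linear":[0,0,0],"spin":7},{"fingers":0.7,"linear":[0,0,0],"spin":0.5}]'
python3 -m pendant '[{"fingers":0.7,"linear":[-24.3,17.2,0],"spin":0},{"fingers":0.7,"linear":[-24.3,17.2,0],"spin":0},{"fingers":0.7,"linear":[-24.3,17.2,0],"spin":0},{"fingers":0.7,"linear":[-24.3,17.2,0],"spin":0},{"fingers":0.7,"linear":[-24.3,17.2,0],"spin":0},{"fingers":0.7,"linear":[-24.3,17.2,0],"spin":0},{"fingers":0.7,"linear":[-24.3,17.2,0],"spin":0},{"fingers":0.7,"linear":[-24.3,17.2,0],"spin":0},{"fingers":0.7,"linear":[-24.3,17.2,0],"spin":0},{"fingers":0.7,"linear":[-24.3,17.2,0],"spin":0},{"fingers":0.7,"linear":[-24.3,17.2,0],"spin":0},{"fingers":0.7,"linear":[-24.3,17.2,0],"spin":0},{"fingers":0.7,"linear":[-24.3,17.2,0],"spin":0},{"fingers":0.7,"linear":[-24.3,17.2,0],"spin":0},{"fingers":0.7,"linear":[-24.3,17.2,0],"spin":0},{"fingers":0.7,"linear":[-24.3,17.2,0],"spin":0},{"fingers":0.7,"linear":[-24.3,17.2,0],"spin":0},{"fingers":0.7,"linear":[-24.3,17.2,0],"spin":0},{"fingers":0.7,"linear":[0,0,0],"spin":0}]'
```

```text
t: 1.03
tcp_pos: [214.6, 560.2, 231.0]
ee_rot: [-3.141, 0.0, 1.662]
contact_force: [-0.2, 0.2, 1.3]
grip_width: 59.7
gripper_force: 0.0
t: 2.62
tcp_pos: [567.5, 150.6, 230.9]
ee_rot: [3.141, 0.002, 1.668]
contact_force: [0.4, -0.1, 0.0]
grip_width: 59.8
gripper_force: 0.0
```

```bash
python3 -m pendant '[{"fingers":0.7,"linear":[3.7,-3.2,0],"spin":0},{"fingers":0.7,"linear":[0,0,20],"spin":0},{"fingers":0.7,"linear":[0,0,30],"spin":0},{"fingers":0.7,"linear":[0,0,20],"spin":0},{"fingers":0.7,"linear":[0,0,10],"spin":0},{"fingers":0.7,"linear":[0,0,0],"spin":0},{"fingers":0.7,"linear":[0,0,0],"spin":0}]'
python3 - <<'E'
from h import *
c=capture("scene");f=c["frame"];u,v=map(int,proj(c,[564,154,140]));print(u,v)
cv2.imwrite("pics/s2.png",cv2.resize(f[v-60:v+70,u-80:u+80],None,fx=4,fy=4,interpolation=cv2.INTER_CUBIC))
E
```

```text
t: 3.2
tcp_pos: [560.9, 159.0, 151.5]
ee_rot: [-3.141, -0.0, 1.669]
contact_force: [1.7, 0.1, -0.0]
grip_width: 59.8
gripper_force: 0.0
222 120
```

View pics/s2.png

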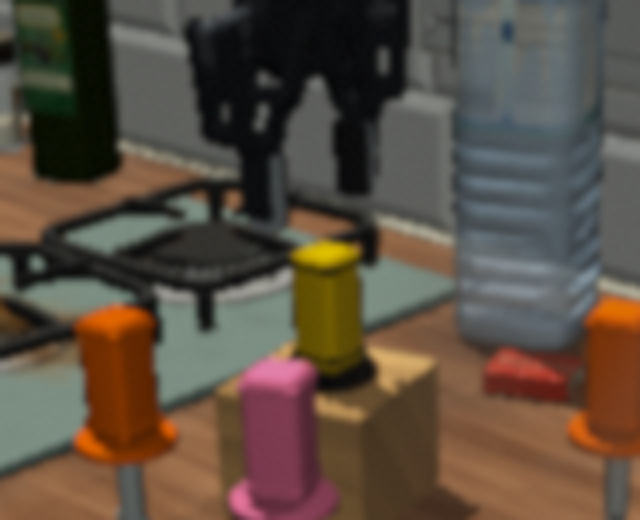

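Crop: the gripper is above and behind the yellow handle, whose top is at crop (327,253), and its fingers straddle the right tool. I'll correct the TCP by about 5 mm, then descend and grip.

```bash
python3 -m pendant '[{"fingers":0.7,"linear":[-5.3,2.6,0],"spin":0},{"fingers":0.7,"linear":[0,0,0],"spin":0},{"fingers":0.7,"linear":[0,0,15],"spin":0},{"fingers":0.7,"linear":[0,0,15],"spin":0},{"fingers":0.7,"linear":[0,0,15],"spin":0},{"fingers":0.7,"linear":[0,0,10],"spin":0},{"fingers":0.7,"linear":[0,0,4],"spin":0},{"fingers":0.7,"linear":[0,0,0],"spin":0},{"fingers":0.7,"linear":[0,0,0],"spin":0}]'
python3 -m pendant '[{"fingers":0,"linear":[0,0,0],"spin":0},{"fingers":0,"linear":[0,0,0],"spin":0},{"fingers":0,"linear":[0,0,0],"spin":0},{"fingers":0,"linear":[0,0,0],"spin":0},{"fingers":0,"linear":[0,0,0],"spin":0},{"fingers":0,"linear":[0,0,0],"spin":0},{"fingers":0,"linear":[0,0,0],"spin":0},{"fingers":0,"linear":[0,0,0],"spin":0}]'
```

```text
t: 4.0
tcp_pos: [565.0, 153.2, 93.0]
ee_rot: [3.141, -0.0, 1.667]
contact_force: [0.5, 0.5, 0.3]
grip_width: 59.8
gripper_force: 0.0
t: 4.67
tcp_pos: [565.4, 153.4, 93.5]
ee_rot: [3.14, -0.0, 1.668]
contact_force: [-0.2, -0.7, 5.4]
grip_width: 27.4
gripper_force: 59.7
```

```bash
python3 -m pendant '[{"fingers":0,"linear":[0,0,-8],"spin":0},{"fingers":0,"linear":[0,0,-15],"spin":0},{"fingers":0,"linear":[0,0,-25],"spin":0},{"fingers":0,"linear":[0,0,-25],"spin":0},{"fingers":0,"linear":[0,0,-25],"spin":0},{"fingers":0,"linear":[0,0,-25],"spin":0},{"fingers":0,"linear":[0,0,-20],"spin":0},{"fingers":0,"linear":[0,0,-7],"spin":0},{"fingers":0,"linear":[0,0,0],"spin":0},{"fingers":0,"linear":[0,0,0],"spin":0}]'
python3 - <<'E'
from h import *
print(get_obs()["tcp_pos"].round(1) if hasattr(get_obs()["tcp_pos"],"round") else get_obs()["tcp_pos"])
c=capture("scene");f=c["frame"];u,v=map(int,proj(c,[565,153.5,190]));print(u,v)
cv2.imwrite("pics/s3.png",cv2.resize(f[v-50:v+50,u-70:u+70],None,fx=5.6,fy=5.6,interpolation=cv2.INTER_CUBIC))
E
```

```text
t: 5.5
tcp_pos: [564.3, 153.2, 241.5]
ee_rot: [-3.141, 0.0, 1.668]
contact_force: [-0.5, -0.8, -2.1]
grip_width: 27.3
gripper_force: 59.2
[564.3 153.2 241.5]
221 95
```

View pics/s3.png

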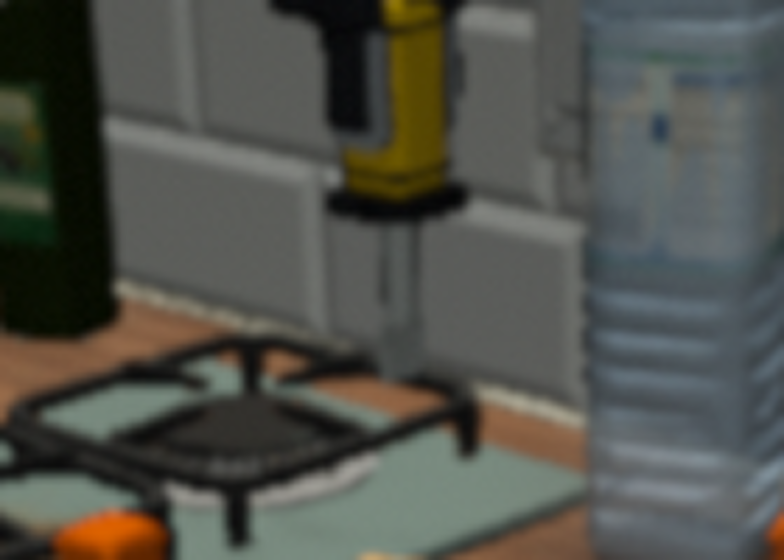

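The blade is seen at about 45°, so the two possible handle angles look alike. Above the screw one would appear edge-on (aligned) and the other at full width, so I'll move there and look again.

```bash
python3 -m pendant '[{"fingers":0,"linear":[0,0,0],"spin":-6.1},{"fingers":0,"linear":[0,0,0],"spin":-6.1},{"fingers":0,"linear":[0,0,0],"spin":-6.1},{"fingers":0,"linear":[0,0,0],"spin":-6.1},{"fingers":0,"linear":[-8.8,-7.8,0],"spin":0},{"fingers":0,"linear":[-17.6,-15.7,0],"spin":0},{"fingers":0,"linear":[-17.6,-15.7,0],"spin":0},{"fingers":0,"linear":[-17.6,-15.7,0],"spin":0},{"fingers":0,"linear":[-17.6,-15.7,0],"spin":0},{"fingers":0,"linear":[-17.6,-15.7,0],"spin":0},{"fingers":0,"linear":[-17.6,-15.7,0],"spin":0},{"fingers":0,"linear":[-17.6,-15.7,0],"spin":0},{"fingers":0,"linear":[-17.6,-15.7,0],"spin":0},{"fingers":0,"linear":[-17.6,-15.7,0],"spin":0},{"fingers":0,"linear":[-17.6,-15.7,0],"spin":0},{"fingers":0,"linear":[-17.6,-15.7,0],"spin":0},{"fingers":0,"linear":[-8.8,-7.8,0],"spin":0},{"fingers":0,"linear":[0,0,0],"spin":0},{"fingers":0,"linear":[0,0,0],"spin":0},{"fingers":0,"linear":[0,0,0],"spin":0}]'
python3 - <<'E'
from h import *
o=get_obs();p=o["tcp_pos"];print(p.round(1),o["ee_rot"].round(3))
c=capture("scene");f=c["frame"];u,v=map(int,proj(c,[507,-123,110]));print(u,v)
cv2.imwrite("pics/s4.png",cv2.resize(f[v-70:v+80,u-90:u+90],None,fx=4,fy=4,interpolation=cv2.INTER_CUBIC))
print("tip proj",proj(c,[p[0],p[1],p[2]-83]),"guard",proj(c,[p[0],p[1],p[2]-83+63]))
E
```

```text
t: 7.22
tcp_pos: [506.5, -123.2, 241.7]
ee_rot: [-3.141, -0.001, 2.092]
contact_force: [-0.1, -0.4, -1.4]
grip_width: 27.8
gripper_force: 59.3
[ 506.5 -123.2  241.7] [-3.141e+00 -1.000e-03  2.092e+00]
319 185
tip proj [321.62013162 156.86660359] guard [324.01146222 117.23954921]
```

View pics/s4.png

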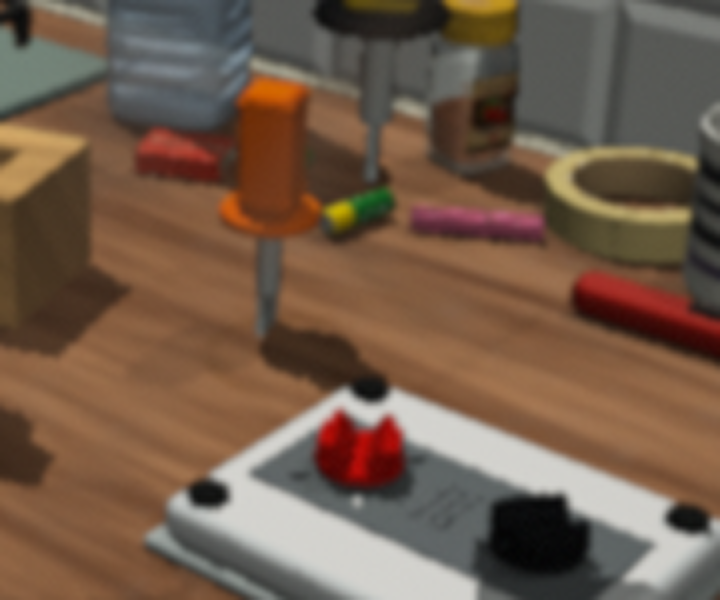

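The blade is edge-on at crop (371,180), so it is parallel to the slot. The red screw's notch is centred near crop (361,430). I'll check the cross-slot offset.

```bash
python3 - <<'E'
from h import *
c=capture("scene");f=c["frame"].astype(int)
for z in(26,33,45):print(z,proj(c,[506.5,-123.2,z]).round(1))
b,g,r=f[...,0],f[...,1],f[...,2]
m=((r>100)&(g<60)&(b<60));m[:, :300]=0;m[:,345:]=0
for v in range(214,240):
    x=np.where(m[v])[0]
    if len(x):print(v,x.min(),x.max(),r[v,306:334].tolist())
E
```

```text
26 [317.2 230.7]
33 [317.4 227.1]
45 [317.8 220.9]
219 313 315 [207, 210, 210, 207, 200, 192, 180, 159, 134, 121, 130, 146, 168, 186, 200, 206, 206, 195, 176, 163, 170, 183, 195, 207, 210, 212, 210, 211]
220 312 326 [210, 208, 202, 194, 187, 180, 173, 152, 122, 109, 110, 116, 130, 149, 170, 185, 187, 171, 152, 148, 162, 175, 189, 204, 210, 211, 211, 211]
221 311 326 [201, 192, 180, 177, 176, 169, 164, 145, 118, 106, 103, 106, 115, 126, 140, 152, 154, 145, 138, 146, 161, 173, 185, 198, 205, 210, 210, 211]
222 310 327 [173, 156, 153, 168, 174, 170, 161, 139, 117, 108, 108, 111, 128, 143, 148, 146, 138, 132, 135, 149, 161, 167, 177, 186, 195, 207, 211, 212]
223 309 328 [135, 120, 136, 166, 178, 174, 159, 134, 115, 112, 115, 119, 142, 164, 167, 158, 141, 131, 137, 153, 163, 163, 170, 172, 181, 200, 210, 211]
224 309 328 [109, 105, 129, 163, 175, 172, 155, 127, 112, 111, 113, 121, 150, 174, 175, 162, 142, 132, 140, 157, 166, 166, 165, 155, 160, 182, 199, 205]
225 308 328 [97, 100, 120, 143, 156, 157, 142, 118, 109, 107, 105, 118, 152, 175, 175, 155, 137, 132, 143, 161, 169, 169, 160, 136,
[... 543 characters left out ...]
 93, 93, 95, 91, 91, 88, 78, 74, 72, 68, 67]
230 316 321 [83, 76, 78, 88, 92, 89, 89, 88, 89, 93, 117, 155, 176, 168, 139, 110, 94, 90, 88, 84, 81, 83, 84, 77, 70, 67, 64, 67]
231 316 321 [82, 75, 72, 82, 91, 87, 84, 87, 89, 97, 128, 167, 179, 166, 135, 105, 93, 90, 88, 83, 79, 83, 84, 75, 67, 69, 76, 81]
232 315 321 [80, 75, 66, 69, 77, 79, 79, 84, 89, 103, 137, 170, 179, 166, 137, 106, 91, 89, 85, 82, 81, 85, 82, 68, 59, 65, 77, 89]
233 315 321 [74, 76, 68, 59, 63, 69, 74, 79, 90, 107, 137, 161, 166, 157, 134, 104, 88, 85, 81, 81, 82, 81, 72, 60, 52, 59, 79, 92]
234 316 320 [77, 81, 72, 61, 57, 61, 66, 74, 83, 98, 118, 130, 133, 130, 118, 97, 87, 84, 79, 78, 74, 69, 59, 49, 46, 54, 73, 90]
```

```bash
python3 -m pendant '[{"fingers":0,"linear":[-1.4,0.4,0],"spin":0},{"fingers":0,"linear":[0,0,15],"spin":0},{"fingers":0,"linear":[0,0,25],"spin":0},{"fingers":0,"linear":[0,0,25],"spin":0},{"fingers":0,"linear":[0,0,25],"spin":0},{"fingers":0,"linear":[0,0,15],"spin":0},{"fingers":0,"linear":[0,0,8],"spin":0},{"fingers":0,"linear":[0,0,4],"spin":0},{"fingers":0,"linear":[0,0,2],"spin":0},{"fingers":0,"linear":[0,0,0],"spin":0},{"fingers":0,"linear":[0,0,0],"spin":0}]'
python3 -m pendant '[{"fingers":0,"linear":[0,0,2],"spin":0},{"fingers":0,"linear":[0,0,1],"spin":0},{"fingers":0,"linear":[0,0,1],"spin":0},{"fingers":0,"linear":[0,0,1],"spin":0},{"fingers":0,"linear":[0,0,0],"spin":0},{"fingers":0,"linear":[0,0,0],"spin":0}]'
```

```text
t: 8.23
tcp_pos: [508.7, -125.0, 124.6]
ee_rot: [3.14, 0.002, 2.093]
contact_force: [-0.2, -0.6, -1.1]
grip_width: 27.3
gripper_force: 59.3
t: 8.73
tcp_pos: [507.8, -124.8, 118.2]
ee_rot: [-3.141, -0.0, 2.093]
contact_force: [-1.0, -0.6, -0.5]
grip_width: 27.3
gripper_force: 59.3
```

```bash
python3 -m pendant '[{"fingers":0,"linear":[0,0,1],"spin":0},{"fingers":0,"linear":[0,0,1],"spin":0},{"fingers":0,"linear":[0,0,1],"spin":0},{"fingers":0,"linear":[0,0,0],"spin":0},{"fingers":0,"linear":[0,0,0],"spin":0}]'
python3 -m pendant '[{"fingers":0,"linear":[0,0,1],"spin":0},{"fingers":0,"linear":[0,0,0],"spin":0},{"fingers":0,"linear":[0,0,0],"spin":0}]'
```

```text
t: 9.15
tcp_pos: [508.0, -124.9, 115.6]
ee_rot: [3.141, 0.0, 2.093]
contact_force: [-0.9, -0.2, 2.0]
grip_width: 27.4
gripper_force: 59.6
t: 9.4
tcp_pos: [508.0, -124.9, 114.5]
ee_rot: [3.141, 0.0, 2.093]
contact_force: [-0.8, 0.1, 2.6]
grip_width: 27.2
gripper_force: 59.8
```

```bash
python3 -m pendant '[{"fingers":0,"linear":[0,0,1],"spin":0},{"fingers":0,"linear":[0,0,1],"spin":0},{"fingers":0,"linear":[0,0,1],"spin":0},{"fingers":0,"linear":[0,0,0],"spin":0},{"fingers":0,"linear":[0,0,0],"spin":0}]'
python3 - <<'E'
from h import *
print(np.mean([get_obs()["contact_force"] for _ in range(3)],0).round(2),get_obs()["torque"].round(2))
c=capture("scene");f=c["frame"]
cv2.imwrite("pics/s5.png",cv2.resize(f[170:260,260:380],None,fx=6,fy=6,interpolation=cv2.INTER_CUBIC))
E
```

```text
t: 9.82
tcp_pos: [508.0, -124.9, 111.7]
ee_rot: [3.141, 0.0, 2.093]
contact_force: [-1.8, 0.8, 6.6]
grip_width: 27.1
gripper_force: 60.2
[-1.79  0.81  6.59] [ 0.06  0.5  -0.04]
```

View pics/s5.png

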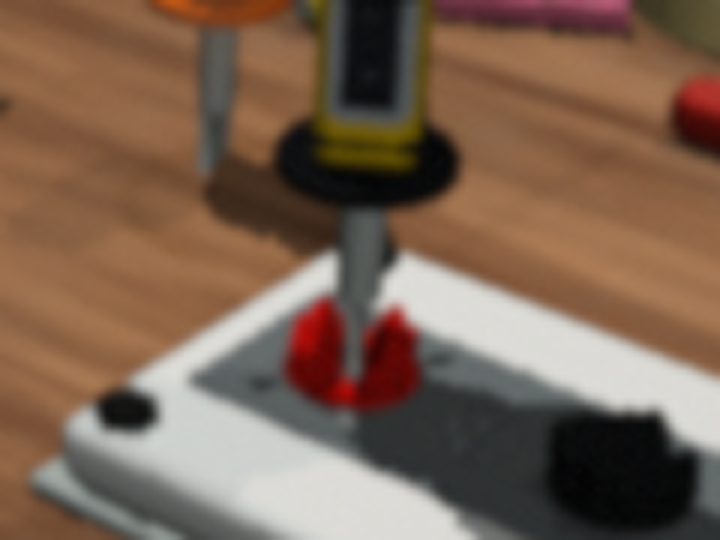

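The blade is down on the slot floor at crop (350,375) and the screw is about 4 mm in. Next I turn clockwise.

```bash
python3 -m pendant '[{"fingers":0,"linear":[0,0,0],"spin":3},{"fingers":0,"linear":[0,0,0],"spin":4},{"fingers":0,"linear":[0,0,0],"spin":4},{"fingers":0,"linear":[0,0,0],"spin":4},{"fingers":0,"linear":[0,0,0],"spin":4},{"fingers":0,"linear":[0,0,0],"spin":4},{"fingers":0,"linear":[0,0,0],"spin":4},{"fingers":0,"linear":[0,0,0],"spin":4},{"fingers":0,"linear":[0,0,0],"spin":4},{"fingers":0,"linear":[0,0,0],"spin":0},{"fingers":0,"linear":[0,0,0],"spin":0}]'
python3 - <<'E'
from h import *
o=get_obs();print(o["torque"].round(3),o["q"].round(2))
E
```

```text
t: 10.78
tcp_pos: [508.3, -125.2, 111.9]
ee_rot: [3.14, 0.001, 1.482]
contact_force: [-1.0, -1.3, 6.7]
grip_width: 27.4
gripper_force: 60.2
[-0.181  0.272 -0.007] [-0.34  0.01  1.83 -0.    1.29 -0.25]
```

```bash
python3 -m pendant '[{"fingers":0,"linear":[0,0,0],"spin":4},{"fingers":0,"linear":[0,0,0],"spin":4},{"fingers":0,"linear":[0,0,0],"spin":4},{"fingers":0,"linear":[0,0,0],"spin":0},{"fingers":0,"linear":[0,0,0],"spin":0},{"fingers":0,"linear":[0,0,0],"spin":4},{"fingers":0,"linear":[0,0,0],"spin":4},{"fingers":0,"linear":[0,0,0],"spin":4},{"fingers":0,"linear":[0,0,0],"spin":4},{"fingers":0,"linear":[0,0,0],"spin":4},{"fingers":0,"linear":[0,0,0],"spin":2},{"fingers":0,"linear":[0,0,0],"spin":0},{"fingers":0,"linear":[0,0,0],"spin":0}]'
python3 - <<'E'
from h import *
o=get_obs();print(o["torque"].round(3))
c=capture("scene");f=c["frame"]
cv2.imwrite("pics/s6.png",cv2.resize(f[170:260,260:380],None,fx=6,fy=6,interpolation=cv2.INTER_CUBIC))
E
```

```text
t: 11.87
tcp_pos: [508.0, -125.9, 111.8]
ee_rot: [3.14, 0.001, 0.889]
contact_force: [-2.0, -3.7, 6.6]
grip_width: 27.3
gripper_force: 60.2
[-0.943  0.636 -0.   ]
```

View pics/s6.png

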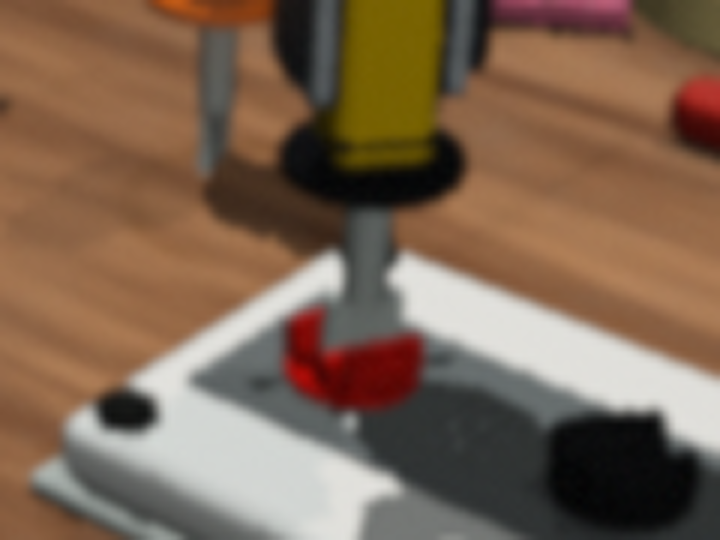

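The screw has turned with the blade; its slot now opens at the left of the head (320,370). The last few degrees follow slowly.

```bash
python3 -m pendant '[{"fingers":0,"linear":[0,0,0],"spin":2},{"fingers":0,"linear":[0,0,0],"spin":2},{"fingers":0,"linear":[0,0,0],"spin":2},{"fingers":0,"linear":[0,0,0],"spin":0},{"fingers":0,"linear":[0,0,0],"spin":0}]'
python3 - <<'E'
from h import *
o=get_obs();print(o["torque"].round(3),o["ee_rot"].round(3))
E
python3 -m pendant '[{"fingers":0,"linear":[0,0,0],"spin":1.5},{"fingers":0,"linear":[0,0,0],"spin":1.5},{"fingers":0,"linear":[0,0,0],"spin":0},{"fingers":0,"linear":[0,0,0],"spin":0}]'
python3 - <<'E'
from h import *
o=get_obs();print(o["torque"].round(3),o["ee_rot"].round(3))
E
```

```text
t: 12.33
tcp_pos: [507.9, -126.0, 111.8]
ee_rot: [3.14, 0.001, 0.784]
contact_force: [-3.0, -3.5, 6.0]
grip_width: 27.4
gripper_force: 60.2
[-1.061  0.777  0.015] [3.14e+00 1.00e-03 7.84e-01]
t: 12.67
tcp_pos: [507.8, -126.0, 111.8]
ee_rot: [3.14, 0.001, 0.732]
contact_force: [-3.7, -4.5, 6.3]
grip_width: 27.5
gripper_force: 60.2
[-1.014  0.746  0.132] [3.14e+00 1.00e-03 7.32e-01]
```

```bash
python3 -m pendant '[{"fingers":0,"linear":[0,0,0],"spin":1.5},{"fingers":0,"linear":[0,0,0],"spin":1.5},{"fingers":0,"linear":[0,0,0],"spin":0},{"fingers":0,"linear":[0,0,0],"spin":0}]'
python3 - <<'E'
from h import *
o=get_obs();print(o["torque"].round(3),o["ee_rot"].round(3))
c=capture("top");f=c["frame"]
cv2.imwrite("pics/t7.png",cv2.resize(f[175:245,290:360],None,fx=6,fy=6,interpolation=cv2.INTER_CUBIC))
E
```

```text
t: 13.0
tcp_pos: [507.7, -126.0, 111.7]
ee_rot: [3.14, 0.001, 0.68]
contact_force: [-3.3, -3.9, 5.6]
grip_width: 27.4
gripper_force: 60.2
[-1.011  0.884  0.308] [3.14e+00 1.00e-03 6.80e-01]
```

The torque climbs from 0.13 to 0.31 N m, so the screw is at its stop. I'll ease back within the play and lift out.

```bash
python3 -m pendant '[{"fingers":0,"linear":[0,0,0],"spin":-4},{"fingers":0,"linear":[0,0,0],"spin":-6},{"fingers":0,"linear":[0,0,0],"spin":0},{"fingers":0,"linear":[0,0,-4],"spin":0},{"fingers":0,"linear":[0,0,-6],"spin":0},{"fingers":0,"linear":[0,0,-10],"spin":0},{"fingers":0,"linear":[0,0,-20],"spin":0},{"fingers":0,"linear":[0,0,-25],"spin":0},{"fingers":0,"linear":[0,0,-25],"spin":0},{"fingers":0,"linear":[0,0,-25],"spin":0},{"fingers":0,"linear":[0,0,-15],"spin":0},{"fingers":0,"linear":[0,0,-7],"spin":0},{"fingers":0,"linear":[0,0,0],"spin":0},{"fingers":0,"linear":[0,0,0],"spin":0}]'
python3 - <<'E'
from h import *
o=get_obs();p=o["tcp_pos"];print(p,o["ee_rot"].round(3))
c=capture("scene");f=c["frame"]
print("tip",proj(c,[p[0],p[1],p[2]-83]).round(1),"guard",proj(c,[p[0],p[1],p[2]-20]).round(1))
cv2.imwrite("pics/s8.png",cv2.resize(f[95:255,240:400],None,fx=3.7,fy=3.7,interpolation=cv2.INTER_CUBIC))
E
```

```text
t: 14.22
tcp_pos: [507.6, -124.5, 247.8]
ee_rot: [-3.141, -0.0, 0.854]
contact_force: [-0.1, -0.8, -2.5]
grip_width: 27.3
gripper_force: 59.4
[ 507.64222424 -124.539037    247.76333474] [-3.141 -0.     0.854]
tip [323.  153.2] guard [325.5 113.2]
```

View pics/s8.png

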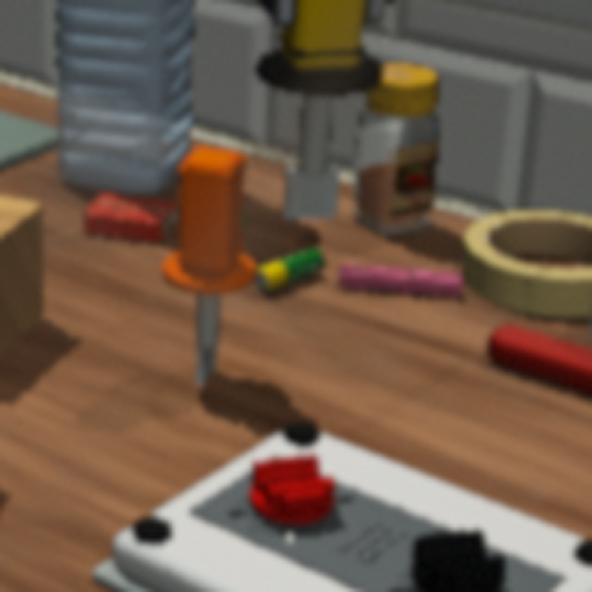

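The screw's slot now runs left-right, as it should, and the blade hangs straight at crop (311,205). Now back to the stand.

```bash
python3 -m pendant '[{"fingers":0,"linear":[0,0,0],"spin":-6.6},{"fingers":0,"linear":[0,0,0],"spin":-6.7},{"fingers":0,"linear":[0,0,0],"spin":-6.7},{"fingers":0,"linear":[0,0,0],"spin":-6.7},{"fingers":0,"linear":[0,0,0],"spin":-6.7},{"fingers":0,"linear":[0,0,0],"spin":-6.6},{"fingers":0,"linear":[0,0,0],"spin":-6.6},{"fingers":0,"linear":[0,0,0],"spin":0}]'
python3 -m pendant '[{"fingers":0,"linear":[11.3,3.5,0],"spin":0},{"fingers":0,"linear":[22.6,7,0],"spin":0},{"fingers":0,"linear":[22.6,7,0],"spin":0},{"fingers":0,"linear":[22.6,7,0],"spin":0},{"fingers":0,"linear":[22.6,7,0],"spin":0},{"fingers":0,"linear":[22.6,7,0],"spin":0},{"fingers":0,"linear":[22.6,7,0],"spin":0},{"fingers":0,"linear":[22.6,7,0],"spin":0},{"fingers":0,"linear":[22.6,7,0],"spin":0},{"fingers":0,"linear":[22.6,7,0],"spin":0},{"fingers":0,"linear":[22.6,7,0],"spin":0},{"fingers":0,"linear":[22.6,7,0],"spin":0},{"fingers":0,"linear":[11.3,3.5,0],"spin":0},{"fingers":0,"linear":[0,0,0],"spin":0},{"fingers":0,"linear":[0,0,0],"spin":0},{"fingers":0,"linear":[0,0,0],"spin":0}]'
python3 - <<'E'
from h import *
o=get_obs();p=o["tcp_pos"];print(p.round(1),o["ee_rot"].round(3))
c=capture("scene");f=c["frame"]
u,v=map(int,proj(c,[565,153.5,190]));print(u,v)
cv2.imwrite("pics/s9.png",cv2.resize(f[v-50:v+50,u-70:u+70],None,fx=5.6,fy=5.6,interpolation=cv2.INTER_CUBIC))
c=capture("top");f=c["frame"]
A=f[175:245,290:360];cv2.imwrite("pics/t9.png",cv2.resize(A,None,fx=6,fy=6,interpolation=cv2.INTER_CUBIC))
E
```

```text
t: 14.93
tcp_pos: [506.9, -124.4, 246.2]
ee_rot: [-3.139, -0.002, 1.673]
contact_force: [-0.4, -0.6, -1.1]
grip_width: 27.2
gripper_force: 59.4
t: 16.27
tcp_pos: [565.0, 152.5, 247.9]
ee_rot: [-3.141, 0.001, 1.666]
contact_force: [0.3, -0.3, -1.5]
grip_width: 27.6
gripper_force: 59.4
[565.  152.5 247.9] [-3.141e+00  1.000e-03  1.666e+00]
221 95
```

View pics/t9.png

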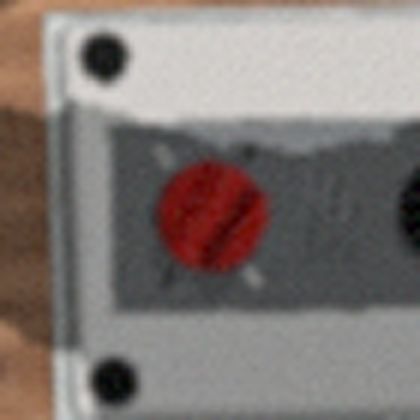

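The red slot now runs along the black ticks (crop (200,255) to (250,195)), so it is at its stop. Now I lower the screwdriver into the stand, watching the force.

```bash
python3 -m pendant '[{"fingers":0,"linear":[0.8,0,12],"spin":0},{"fingers":0,"linear":[0,0,25],"spin":0},{"fingers":0,"linear":[0,0,25],"spin":0},{"fingers":0,"linear":[0,0,20],"spin":0},{"fingers":0,"linear":[0,0,10],"spin":0},{"fingers":0,"linear":[0,0,4],"spin":0},{"fingers":0,"linear":[0,0,4],"spin":0},{"fingers":0,"linear":[0,0,4],"spin":0},{"fingers":0,"linear":[0,0,0],"spin":0},{"fingers":0,"linear":[0,0,0],"spin":0}]'
```

```text
t: 17.2
tcp_pos: [565.8, 154.1, 145.3]
ee_rot: [3.14, -0.0, 1.667]
contact_force: [0.0, 0.6, -0.6]
grip_width: 27.2
gripper_force: 59.4
```

Tip at about 62 mm, inside the hole, with no contact.

```bash
python3 -m pendant '[{"fingers":0,"linear":[0,-0.5,10],"spin":0},{"fingers":0,"linear":[0,0,12],"spin":0},{"fingers":0,"linear":[0,0,12],"spin":0},{"fingers":0,"linear":[0,0,8],"spin":0},{"fingers":0,"linear":[0,0,4],"spin":0},{"fingers":0,"linear":[0,0,2],"spin":0},{"fingers":0,"linear":[0,0,0],"spin":0},{"fingers":0,"linear":[0,0,0],"spin":0}]'
python3 -m pendant '[{"fingers":0,"linear":[0,0,1],"spin":0},{"fingers":0,"linear":[0,0,1],"spin":0},{"fingers":0,"linear":[0,0,0],"spin":0},{"fingers":0,"linear":[0,0,0],"spin":0}]'
```

```text
t: 17.87
tcp_pos: [564.9, 154.0, 96.5]
ee_rot: [3.141, -0.0, 1.668]
contact_force: [1.0, 0.8, -1.0]
grip_width: 27.6
gripper_force: 59.4
t: 18.2
tcp_pos: [564.8, 154.0, 94.5]
ee_rot: [3.141, -0.0, 1.667]
contact_force: [0.3, 1.0, -1.6]
grip_width: 27.5
gripper_force: 59.4
```

```bash
python3 -m pendant '[{"fingers":0,"linear":[0,0,1],"spin":0},{"fingers":0,"linear":[0,0,0.5],"spin":0},{"fingers":0,"linear":[0,0,0],"spin":0},{"fingers":0,"linear":[0,0,0],"spin":0}]'
```

```text
t: 18.53
tcp_pos: [565.0, 154.0, 93.5]
ee_rot: [3.141, -0.0, 1.668]
contact_force: [-1.7, -1.0, 5.6]
grip_width: 27.6
gripper_force: 60.1
```

The guard rests on the block (5.6 N, the same height as at pick-up). Release and withdraw.

```bash
python3 -m pendant '[{"fingers":0.3,"linear":[0,0,0],"spin":0},{"fingers":0.5,"linear":[0,0,0],"spin":0},{"fingers":0.7,"linear":[0,0,0],"spin":0},{"fingers":0.7,"linear":[0,0,0],"spin":0},{"fingers":0.7,"linear":[0,0,0],"spin":0},{"fingers":0.7,"linear":[0,0,0],"spin":0}]'
python3 -m pendant '[{"fingers":0.7,"linear":[0,0,-8],"spin":0},{"fingers":0.7,"linear":[0,0,-15],"spin":0},{"fingers":0.7,"linear":[0,0,-25],"spin":0},{"fingers":0.7,"linear":[0,0,-30],"spin":0},{"fingers":0.7,"linear":[0,0,-30],"spin":0},{"fingers":0.7,"linear":[0,0,-30],"spin":0},{"fingers":0.7,"linear":[0,0,0],"spin":0},{"fingers":0.7,"linear":[20,0,0],"spin":0},{"fingers":0.7,"linear":[30,0,0],"spin":0},{"fingers":0.7,"linear":[30,0,0],"spin":0},{"fingers":0.7,"linear":[30,0,0],"spin":0},{"fingers":0.7,"linear":[30,0,0],"spin":0},{"fingers":0.7,"linear":[20,0,0],"spin":0},{"fingers":0.7,"linear":[0,0,0],"spin":0},{"fingers":0.7,"linear":[0,0,0],"spin":0}]'
python3 - <<'E'
from h import *
c=capture("top");h=cv2.cvtColor(c["frame"],cv2.COLOR_BGR2HSV);k=np.zeros_like(h[...,0]);k[165:200,165:205]=cv2.inRange(h,(24,180,60),(34,255,255))[165:200,165:205]
p=cv2.findNonZero(k);r=cv2.minAreaRect(p);print(len(p),r,ray(c,*r[0],138).round(1))
c=capture("scene");h=cv2.cvtColor(c["frame"],cv2.COLOR_BGR2HSV);k=np.zeros_like(h[...,0]);k[110:165,200:245]=cv2.inRange(h,(24,150,40),(34,255,255))[110:165,200:245]
print(cv2.boundingRect(k),proj(c,[564,154,138]),proj(c,[564,154,76]))
E
```

```text
t: 19.03
tcp_pos: [564.6, 153.9, 92.6]
ee_rot: [-3.141, 0.0, 1.667]
contact_force: [0.5, -0.2, -0.2]
grip_width: 59.7
gripper_force: 0.0
t: 20.28
tcp_pos: [548.9, 314.2, 230.9]
ee_rot: [3.142, 0.0, 1.67]
contact_force: [0.2, -0.5, 0.1]
grip_width: 59.7
gripper_force: 0.0
141 ((182.04615783691406, 180.86923217773438), (15.876444816589355, 16.992759704589844), 82.87498474121094) [563.7 152.1 138. ]
(215, 120, 17, 33) [222.47591842 121.54521622] [223.71184997 150.44501455]
```

```bash
python3 -c "
from cell import *
print(close_job())"
```

```text
the job is handed in; nothing more can be done
None
```

The job is handed in, with no verdict shown: the red screw was pressed and turned clockwise to its stop (torque rose to 0.31 N m), and the yellow screwdriver is back upright in its stand and released, at about 20 s of the 48 s allowed.

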